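# Sort the left and right planer fence brackets

### The job

Two mirror-image fence brackets have come off the planer: seen from above, looking along the foot from its plain end to its toe end, the left-hand one has its toe on the left and the right-hand one on the right. Put the left-hand bracket in the green tray and the right-hand bracket in the yellow tray, each lying flat on its foot on the tray's floor, and let go.

Things in the scene. Friction and masses are not known exactly. Their poses are not given: they have to be found in the camera images.
- left_bracket (a point): Left-hand bare aluminium bracket, 150 g. Foot 100 x 34 x 8 mm along x; toe at x 26 to 50 mm reaching to y +45 mm (its left). Upright rib in mid-foot along x, 14 mm thick, 50 mm long, 8 to 58 mm above the underside: grip across it. Point: rib's middle, 33 mm above the underside; x plain end to toe end, z up. Any yaw. A symmetrical bracket with two toes, lying farther out, is no part of the pair.
- right_bracket (a point): Right-hand bare aluminium bracket, 150 g. Foot 100 x 34 x 8 mm along x; toe at x 26 to 50 mm reaching to y -45 mm (its right). Upright rib in mid-foot along x, 14 mm thick, 50 mm long, 8 to 58 mm above the underside: grip across it. Point: rib's middle, 33 mm above the underside; x plain end to toe end, z up. Any yaw. A symmetrical bracket with two toes, lying farther out, is no part of the pair.
- green_tray: Green plastic tray, fixed to the bench, 190 x 190 mm outside, walls 4 mm thick and 30 mm high, inner floor about 4 mm above the bench. Origin: centre of its underside; x and y along its sides, z up. May stand on either side of the bench.
- yellow_tray: Yellow plastic tray, fixed to the bench, 190 x 190 mm outside, walls 4 mm thick and 30 mm high, inner floor about 4 mm above the bench. Origin: centre of its underside; x and y along its sides, z up. May stand on either side of the bench.
Things that resemble listed ones, but are neither listed nor needed, are in the scene too. What is shaped like the part that bears right_bracket but brown or red is not meant.

How it is judged:
At the end, for the whole second after the job is handed in: The left-hand bracket is in the green tray and the right-hand bracket in the yellow tray: each rib's middle within 80 mm of its tray's centre along both sides of the tray and less than 45 mm above the tray's underside (foot on the floor), and each bracket level within 10 degrees (x of left_bracket in the frame of green_tray between -0.08 and 0.08 m and y of left_bracket in the frame of green_tray between -0.08 and 0.08 m and z of left_bracket in the frame of green_tray below 0.045 m and angle between each of left_bracket, right_bracket's own z axis and vertical below 0.175 rad and x of right_bracket in the frame of yellow_tray between -0.08 and 0.08 m and y of right_bracket in the frame of yellow_tray between -0.08 and 0.08 m and z of right_bracket in the frame of yellow_tray below 0.045 m); the robot touches nothing.
It also fails if it takes over 50 s, if anything falls off the work surface, if the arm or the gripper's body presses on something with over 40 N, if the wrist force passes 120 N, or if a joint passes its speed limit or range.

### The arm

A 6-joint arm with a two-finger parallel gripper is mounted at the origin on the work surface. World frame = base frame: x ahead of the robot, y to its left, z up, the work surface at z = 0. Lengths are in m, angles in rad, forces in N, time in s.
With the tool pointing down it reaches from about 0.35 to 0.975 m from the base axis. Payload 4.9 kg.
Tool frame: the origin (TCP) lies midway between the tips of the shut fingers; the grasp point (between the pads) lies 19 mm behind it; z points along the fingers, y is the direction in which the jaws open and shut (so a half turn about z gives the same grasp; the last joint's range is limited). The gripper opens to 85 mm and grips with 20 to 120 N. Pads are 22 mm wide; open, the fingers measure 114 mm over their backs; the gripper's body (76 mm by 85 mm) begins 54 mm behind the grasp point. The pads swing forward as they close: fully open they stand 13 mm farther back than shut.
Start: joints at [1.039, 0.053, 1.613, -0, 1.476, -0.119], TCP at [0.251, 0.572, 0.231] pointing down, gripper open.
Joint ranges: [-3.01, 3.01], [-1.01, 2.22], [0.06, 2.58], [-1.02, 4.17], [0.09, 2.62], [-3.14, 3.14]. Speed limits (rad/s): [2.57, 2.57, 3.14, 3.14, 3.14, 3.14].

### API

Orientations are given as a unit quaternion [w, x, y, z].
In Python, from plant import state, grab_frame, camera_params, job_done, boxes_of gives the robot as it stands.
- The arm moves only by the tool step_arm, never from a script. Its argument "steps" is a list of rows, each a list of 4 numbers: the shift along the tool's x, y, z in mm, then the turn about the tool's z in degrees. A call has 1 to 8 rows; each row shifts and turns the pose as measured when the row begins, along the tool's axes as they then stand; what a row does not reach is not made up. A row lasts 1/10 s, in which the tool goes at most 50 mm and 8.59 degrees, less where a joint would pass 70% of its speed; a pose out of reach is approached as far as the arm can. A call is refused whole if a number of a shift passes 50 or a number of a turn 8.59, either way. A call with a gripper value outside its range is refused whole. "claw" is the opening in per cent of the stroke, from 0 (shut) to 100 (fully open), set as the call begins (left out, the last holds). The fingers move at their own pace and stop on an object; the grip force is fixed at half the most. Time passes only in rows, so rows that do not move let the fingers close. It gives the time, the measured TCP pose, the force and the opening at its end, in the units of the state.
- state(): the state, without advancing time (a new reading comes with each control period).
- grab_frame(name): name is "scene" or "top"; returns (picture, depth): 400x640x3 uint8, red, green, blue; 400x640 float32, m along the optical axis (not along the pixel's ray), 0 where there is no reading.
- camera_params(name): a dict with "mtx" (3x3 intrinsics, pixels), "k1" (the pictures are not rectified: a ray, as slopes to the right and down, at radius r is drawn at 1 + k1 r^2 times it, then the intrinsics apply), "extrinsics" (4x4, takes a point from camera to world coordinates). Camera axes: x right, y down, z forward; pixel columns grow to the right and rows downward; lengths in m; the calibration is good to about 2 mm. A picture is of the moment at which its call begins. camera_params takes no time and is no camera call.
- job_done(): hands the job in, once; it reports no verdict.
Trained networks look in the newest picture that a camera, given by its name, has taken for a name from the list of things; names that differ only in an ending like _2 or _b are one class to them, and where a whole thing is asked for, a point or a joint stands for the part that bears it (a point fixed in the world has none). Each returns a list of dicts, best first, with "p" (0 to 1); they miss things now and then, are a little off and sometimes report something else, mostly with a low value. They report only what shows in the picture. A call takes as long as a camera call. They do not tell look-alikes from the thing itself.
- boxes_of(camera, label): "box" ([left, top, width, height] in pixels, round what is visible of it).
The state is a dict: "time": time; "joint_pos": joint angles; "joint_vel": joint speeds; "joint_efforts": joint torques, N m; "tool_pos": TCP position; "tool_rot": TCP orientation; "contact_force": force on the tool from outside, world axes, zero at the start; "ft_torque": the same for the moment, N m; "gripper_width": opening from 0.0 (shut) to 1.0 (fully open).
Only numpy, scipy, OpenCV 4.12 (cv2) and the standard library are available. Lean on these libraries where they do the work, as an engineer would, in place of code of your own. Each camera call takes 0.05 s, during which the arm holds its last target. There are 200 camera calls.

## Working session

There is one attempt and no reset: what is moved stays moved. The work goes in short steps, Python scripts to look and compute and a tool call to move; the robot and the scene stay as the last step left them, time stands still between calls to the robot, and variables do not carry over. Pictures are saved under pics/ and viewed, about 8 in all and at most 12, crops included, and the job is handed in when it is done.

Besides the shell and the picture viewer there is one more tool, called as name(argument=value, ...), one argument or row to a line, values as JSON. step_arm: Moves the arm, as the interface text tells. Its arguments: {"type":"object","properties":{"steps":{"type":"array"},"claw":{"type":"number"}},"required":["steps"]}

```bash
mkdir -p pics; cat > h.py <<'E'
import numpy as np, cv2
from plant import state, grab_frame, camera_params, job_done, boxes_of
def world(cam, depth):
    p=camera_params(cam); K=np.array(p["mtx"],float); T=np.array(p["extrinsics"]); k=p["k1"]
    h,w=depth.shape
    u,v=np.meshgrid(np.arange(w),np.arange(h))
    pts=np.stack([u,v],-1).reshape(-1,1,2).astype(np.float64)
    s=cv2.undistortPoints(pts,K,np.array([k,0,0,0],float)).reshape(h,w,2)
    P=np.dstack([s*depth[...,None],depth])
    return P@T[:3,:3].T+T[:3,3]
E
python3 - <<'E'
from h import *
for c in ("top","scene"):
    im,d=grab_frame(c); cv2.imwrite(f"pics/{c}0.png",im[...,::-1]); W=world(c,d); np.savez(f"{c}0.npz",im=im,d=d,W=W)
    print(c,camera_params(c)["extrinsics"],(d==0).mean())
    for n in ("left_bracket","right_bracket","green_tray","yellow_tray"):
        for b in boxes_of(c,n):
            l,t,w,h=map(int,b["box"]); m=W[t:t+h,l:l+w].reshape(-1,3)
            print(c,n,round(b["p"],2),[l,t,w,h],W[t+h//2,l+w//2].round(3))
print(state())
E
```

```text
top [[ 0.01862673 -0.98309997  0.18211947  0.32018609]
 [-0.99978866 -0.01672947  0.0119485  -0.09606238]
 [-0.00869981 -0.18230355 -0.98320381  1.20517509]
 [ 0.          0.          0.          1.        ]] 0.0041015625
top left_bracket 0.92 [266, 221, 33, 31] [0.442 0.026 0.052]
top right_bracket 0.96 [242, 157, 25, 41] [0.619 0.12  0.009]
top right_bracket 0.8 [297, 159, 32, 30] [ 0.632 -0.054  0.006]
top right_bracket 0.79 [358, 269, 33, 30] [ 0.315 -0.233  0.009]
top right_bracket 0.64 [458, 167, 35, 25] [ 0.624 -0.531  0.009]
top right_bracket 0.6 [405, 130, 34, 22] [ 0.725 -0.369  0.047]
top right_bracket 0.54 [361, 177, 72, 75] [ 0.517 -0.301  0.003]
top green_tray 0.64 [362, 178, 70, 72] [ 0.517 -0.301  0.003]
top yellow_tray 0.88 [136, 184, 78, 75] [0.484 0.345 0.005]
scene [[-0.85964968  0.44123811 -0.25750992  0.85967391]
 [ 0.5106563   0.72708135 -0.45889307  0.5561693 ]
 [-0.01525045 -0.52598635 -0.85035627  1.2342092 ]
 [ 0.          0.          0.          1.        ]] 0.00385546875
scene right_bracket 0.9 [313, 259, 34, 32] [0.617 0.126 0.01 ]
scene right_bracket 0.
[... 366 characters left out ...]
007]
{'time': 0.5, 'joint_pos': array([ 1.03899462e+00,  5.27384089e-02,  1.61294549e+00,  2.34023232e-05,
        1.47599916e+00, -1.19014633e-01]), 'joint_vel': array([ 0.00044827, -0.00069641,  0.00061508,  0.00019666, -0.00202174,
        0.00043413]), 'joint_efforts': array([-5.29497647e-04, -3.93211162e+01, -3.70029795e+01, -6.02815999e-05,
        1.36981154e-03, -4.83801841e-06]), 'tool_pos': array([0.25071022, 0.57247046, 0.23125253]), 'tool_rot': array([-2.54881077e-05,  2.04932406e-01,  9.78776127e-01, -3.91057198e-05]), 'contact_force': array([-0.27259454,  0.53107456,  0.92535819]), 'ft_torque': array([-0.03201575,  0.02034984,  0.02149193]), 'gripper_width': 1.0012441777529735}
```

View pics/top0.png

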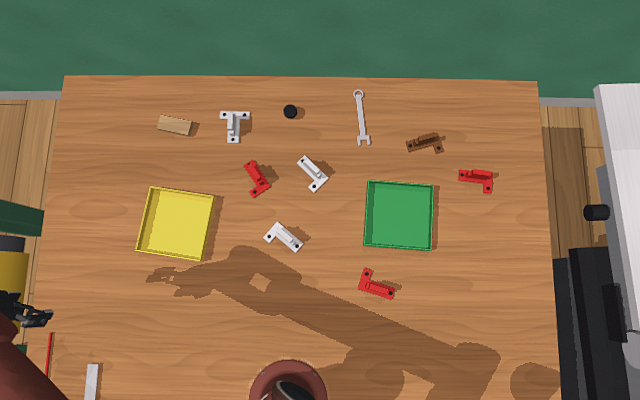

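View pics/scene0.png

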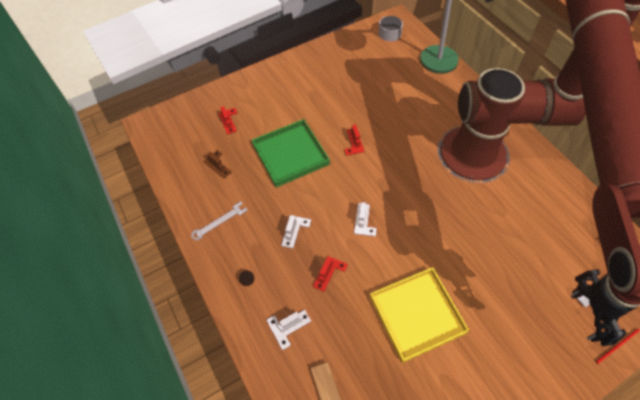

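The top view shows the two bare aluminium brackets at (283,237) and (313,172), with the two-toed decoy at (234,125). The green tray is at (398,215) and the yellow one at (175,223). Next I'll fit the bracket poses.

```bash
cat > fit.py <<'E'
from h import *
from scipy.optimize import minimize
def cloud(tag,cxy,R=.085):
    out=[]
    for c in ("top","scene"):
        z=np.load(f"{c}{tag}.npz"); W=z["W"]; hsv=cv2.cvtColor(z["im"],cv2.COLOR_RGB2HSV)
        m=(hsv[...,1]<70)&(hsv[...,2]>90)&(np.hypot(W[...,0]-cxy[0],W[...,1]-cxy[1])<R)&(W[...,2]>-.01)&(W[...,2]<.1)
        out.append(W[m])
    return out
def box(p,x0,x1,y0,y1):
    return np.hypot(np.maximum(0,np.maximum(x0-p[:,0],p[:,0]-x1)),np.maximum(0,np.maximum(y0-p[:,1],p[:,1]-y1)))
def fit(P,s):
    hi=P[:,2]>.035; best=None
    def cost(q):
        c,n=np.cos(q[2]),np.sin(q[2]); L=(P[:,:2]-q[:2])@np.array([[c,-n],[n,c]])
        rib=box(L,-.025,.025,-.007,.007)
        foot=np.minimum(box(L,-.05,.05,-.017,.017),box(L,.026,.05,*sorted((s*.017,s*.045))))
        # model coverage: sample model points must have a near data point
        M=np.array([(x,y) for x in np.arange(-.046,.05,.008) for y in (-.013,.013)]+[(x,s*y) for x in (.03,.038,.046) for y in (.025,.033,.041)])
        D=np.hypot(*(M[:,None]-L[None]).transpose(2,0,1)).min(1)
        return np.mean(np.minimum(np.where(hi,rib,foot),.02)**2)*1e6+.5*np.mean(np.minimum(D,.02)**2)*1e6
    m=P[hi,:2].mean(0) if hi.sum()>5 else P[:,:2].mean(0)
    for a in np.arange(0,2*np.pi,np.pi/6):
        r=minimize(cost,[*m,a],method="Nelder-Mead",options=dict(xatol=1e-4,fatol=1e-3,initial_simplex=[[*m,a],[m[0]+.01,m[1],a],[m[0],m[1]+.01,a],[*m,a+.2]]))
        if best is None or r.fun<best.fun: best=r
    return best
if __name__=="__main__":
    for cxy in ((.45,.02),(.625,-.05)):
        A=cloud(0,cxy)
        for nm,P in (("top",A[0]),("scene",A[1]),("both",np.vstack(A))):
            hi=P[:,2]>.035
            print(cxy,nm,len(P),"rib top z",np.percentile(P[hi,2],[50,90]).round(3),"foot z",np.median(P[~hi,2]).round(3))
            for s in (1,-1):
                r=fit(P,s); print("   ","L" if s>0 else "R",r.x.round(4),np.degrees(r.x[2]).round(1)%360,"cost",round(r.fun,1))
    for n,lo,hi_,c0 in (("green",40,85,(.52,-.3)),("yellow",22,35,(.48,.34))):
        for c in ("top","scene"):
            z=np.load(f"{c}0.npz"); W=z["W"]; hsv=cv2.cvtColor(z["im"],cv2.COLOR_RGB2HSV)
            m=(hsv[...,0]>lo)&(hsv[...,0]<hi_)&(hsv[...,1]>120)&(np.hypot(W[...,0]-c0[0],W[...,1]-c0[1])<.16)&(W[...,2]>-.01)&(W[...,2]<.05)
            print(n,c,cv2.minAreaRect((W[m][:,:2]*1000).astype(np.float32)))
    z=[np.load(f"{c}0.npz")["im"] for c in ("top","scene")]
    a=cv2.resize(z[0][140:260,230:340],None,fx=3.6,fy=4,interpolation=2); b=cv2.resize(z[1][185:295,260:390],None,fx=3,fy=4,interpolation=2)
    h=440; cv2.imwrite("pics/zoom.png",np.hstack([a[:h],b[:h]])[...,::-1])
E
python3 fit.py
```

```text
(0.45, 0.02) top 508 rib top z [0.056 0.06 ] foot z 0.007
    L [0.445  0.0207 0.8477] 48.6 cost 1.1
    R [0.4404 0.0226 1.1912] 68.3 cost 14.6
(0.45, 0.02) scene 452 rib top z [0.057 0.061] foot z 0.008
    L [0.4446 0.0195 0.8781] 50.3 cost 2.8
    R [0.4397 0.0239 1.1651] 66.8 cost 14.5
(0.45, 0.02) both 960 rib top z [0.056 0.06 ] foot z 0.007
    L [0.4446 0.0205 0.8579] 49.2 cost 1.7
    R [0.4405 0.0231 1.19  ] 68.2 cost 13.5
(0.625, -0.05) top 478 rib top z [0.056 0.059] foot z 0.007
    L [ 0.6406 -0.0472  3.637 ] 208.4 cost 15.2
    R [ 0.6445 -0.0533  3.891 ] 222.9 cost 2.3
(0.625, -0.05) scene 480 rib top z [0.056 0.06 ] foot z 0.008
    L [ 0.6391 -0.0469  3.6543] 209.4 cost 16.6
    R [ 0.6447 -0.0516  4.0543] 232.3 cost 4.7
(0.625, -0.05) both 958 rib top z [0.056 0.06 ] foot z 0.008
    L [ 0.6399 -0.0467  3.6507] 209.2 cost 12.5
    R [ 0.6447 -0.0518  3.9766] 227.8 cost 2.5
green top ((511.8494567871094, -301.3897705078125), (190.21336364746094, 188.4329376220703), 86.54495239257812)
green scene ((512.3369140625, -300.1336669921875), (197.62550354003906, 189.69644165039062), 85.81864929199219)
yellow top ((478.116455078125, 345.552001953125), (207.7521514892578, 190.68075561523438), 82.0385971069336)
yellow scene ((476.2519836425781, 338.267822265625), (190.4184112548828, 189.73648071289062), 82.08153533935547)
```

View pics/zoom.png

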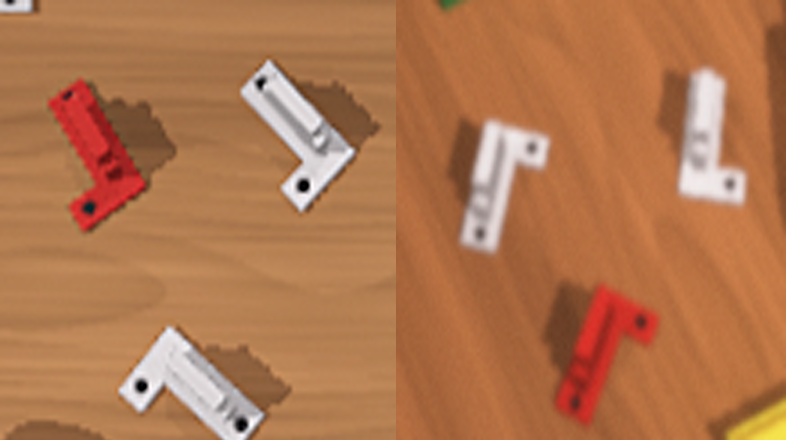

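The fits agree with the picture. The near bracket at (0.4446, 0.0205), yaw 49°, is left-hand. The far one at (0.6447, -0.052), yaw about 228°, is right-hand. The tray centres are about (0.512, -0.301) for green and (0.477, 0.341) for yellow. Now a planner to turn targets into rows in the tool's axes.

```bash
cat > plan.py <<'E'
import sys, numpy as np
from scipy.spatial.transform import Rotation as Rn
from plant import state
# usage: plan.py x y z yangle_deg [max_mm]: rows in tool axes; y angle modulo 180
def plan(x,y,z,ya=None,mx=46):
    s=state(); R=Rn.from_quat(np.roll(s["tool_rot"],-1)).as_matrix(); p=np.array(s["tool_pos"])
    a=np.degrees(np.arctan2(R[1,1],R[0,1])); t=0 if ya is None else -((ya-a+90)%180-90)
    alt=t-180*np.sign(t)
    q=np.degrees(s["joint_pos"][5]); d=np.array([x,y,z])-p
    n=int(max(np.ceil(np.linalg.norm(d)*1000/mx),np.ceil(abs(t)/8.4),1))
    print("now",p.round(4),"y ang",a.round(1),"tilt",np.degrees(np.arccos(-R[2,2])).round(2),"q6",q.round(0),"turn",round(t,1),"alt",round(alt,1),"t",round(s["time"],2),"f",s["contact_force"].round(1),"w",round(s["gripper_width"],3))
    return R,d,t,n
def rows(R,d,t,n):
    out=[]
    for i in range(n):
        Ri=R@Rn.from_euler("z",t/n*i,degrees=True).as_matrix()
        out.append([*np.round(Ri.T@d/n*1000).astype(int).tolist(),round(t/n,1)])
    return out
if __name__=="__main__":
    v=[float(k) for k in sys.argv[1:]]
    R,d,t,n=plan(*v[:4],*(v[4:5]))
    if len(v)>5: t-=180*np.sign(t); n=max(n,int(np.ceil(abs(t)/8.4)))
    print(n,rows(R,d,t,n))
E
python3 plan.py 0.4446 0.0205 0.13 139 46 1
```

```text
now [0.2507 0.5725 0.2313] y ang 66.3 tilt 0.01 q6 -7.0 turn -72.7 alt 107.3 t 0.5 f [-0.3  0.5  0.9] w 1.001
13 [[-31, -33, 8, np.float64(8.3)], [-35, -28, 8, np.float64(8.3)], [-39, -23, 8, np.float64(8.3)], [-42, -17, 8, np.float64(8.3)], [-44, -11, 8, np.float64(8.3)], [-45, -4, 8, np.float64(8.3)], [-45, 2, 8, np.float64(8.3)], [-44, 8, 8, np.float64(8.3)], [-43, 15, 8, np.float64(8.3)], [-40, 21, 8, np.float64(8.3)], [-37, 26, 8, np.float64(8.3)], [-32, 31, 8, np.float64(8.3)], [-28, 36, 8, np.float64(8.3)]]
```

step_arm(
  steps=[
    [-31,-33,8,8.3],
    [-35,-28,8,8.3],
    [-39,-23,8,8.3],
    [-42,-17,8,8.3],
    [-44,-11,8,8.3],
    [-45,-4,8,8.3],
    [-45,2,8,8.3],
    [-44,8,8,8.3],
  ],
  claw=100,
)

```text
time: 1.3
tool_pos: [0.3671, 0.2239, 0.1667]
tool_rot: [0.0, 0.719, 0.695, 0.004]
contact_force: [0.4, -0.2, -0.7]
gripper_width: 1.0
```

```bash
python3 plan.py 0.4446 0.0205 0.13 139
```

```text
now [0.3671 0.2239 0.1667] y ang -2.0 tilt 0.47 q6 23.0 turn 39.0 alt -141.0 t 1.3 f [ 0.4 -0.2 -0.7] w 1.0
5 [[-40, 17, 7, np.float64(7.8)], [-37, 22, 7, np.float64(7.8)], [-34, 27, 7, np.float64(7.8)], [-30, 31, 7, np.float64(7.8)], [-26, 35, 7, np.float64(7.8)]]
```

step_arm(
  steps=[
    [-40,17,7,7.8],
    [-37,22,7,7.8],
    [-34,27,7,7.8],
    [-30,31,7,7.8],
    [-26,35,7,7.8],
    [0,0,0,0],
    [0,0,0,0],
  ],
)

```text
time: 2.0
tool_pos: [0.4441, 0.0068, 0.1314]
tool_rot: [0.0, 0.918, 0.396, 0.007]
contact_force: [-0.1, 0.3, 0.1]
gripper_width: 0.995
```

```bash
python3 plan.py 0.4446 0.0205 0.13 139; python3 - <<'E'
from fit import *
for c in ("top","scene"):
    im,d=grab_frame(c); np.savez(f"{c}1.npz",im=im,d=d,W=world(c,d))
a=np.load("top1.npz")["im"][180:290,230:340]; b=np.load("scene1.npz")["im"][150:260,300:410]
cv2.imwrite("pics/pre1.png",cv2.resize(np.hstack([a,b]),None,fx=3.6,fy=3.6,interpolation=2)[...,::-1])
E
```

```text
now [0.4441 0.0068 0.1314] y ang -43.3 tilt 0.81 q6 34.0 turn -2.3 alt 177.7 t 2.0 f [-0.1  0.3  0.1] w 0.995
1 [[10, -9, 2, np.float64(-2.3)]]
```

View pics/pre1.png

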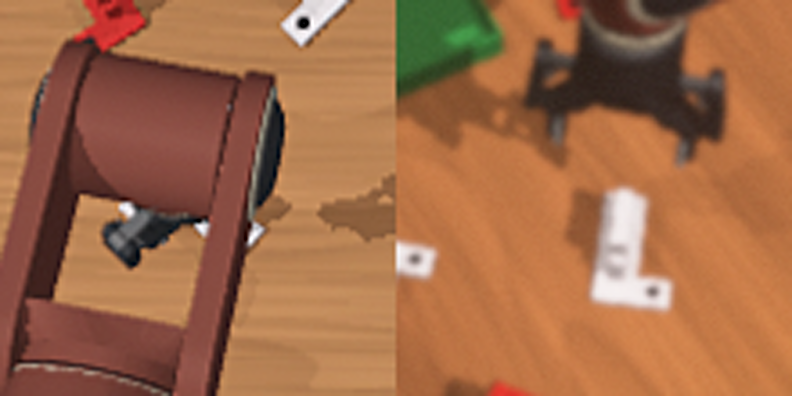

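Jaws straddle the rib as planned. I'll correct the overshoot, then descend.

step_arm(
  steps=[
    [10,-9,2,-2.3],
    [0,0,30,0],
    [0,0,30,0],
  ],
)

```text
time: 2.4
tool_pos: [0.4496, 0.0255, 0.0746]
tool_rot: [0.004, 0.907, 0.42, 0.013]
contact_force: [-0.2, 0.0, 0.4]
gripper_width: 1.002
```

```bash
python3 plan.py 0.4446 0.0205 0.019 139 30
```

```text
now [0.4496 0.0255 0.0746] y ang -40.3 tilt 1.58 q6 34.0 turn 0.7 alt -179.3 t 2.4 f [-0.2  0.   0.4] w 1.002
2 [[-4, -1, 28, np.float64(0.4)], [-4, -1, 28, np.float64(0.4)]]
```

step_arm(
  steps=[
    [-5,0,18,0.4],
    [-3,0,15,0.4],
    [0,0,12,0],
    [0,0,6,0],
  ],
)

```text
time: 2.8
tool_pos: [0.4429, 0.026, 0.0194]
tool_rot: [0.002, 0.907, 0.42, 0.012]
contact_force: [-0.3, 0.4, -0.7]
gripper_width: 0.999
```

```bash
python3 plan.py 0.4446 0.0205 0.019 139 30
```

```text
now [0.4429 0.026  0.0194] y ang -40.3 tilt 1.43 q6 33.0 turn 0.7 alt -179.3 t 2.8 f [-0.3  0.4 -0.7] w 0.999
1 [[-3, 5, 0, np.float64(0.7)]]
```

step_arm(
  steps=[
    [-3,5,0,0.5],
    [0,0,0,0],
  ],
)

```text
time: 3.0
tool_pos: [0.445, 0.0213, 0.0194]
tool_rot: [0.002, 0.909, 0.417, 0.012]
contact_force: [-0.4, -0.7, -0.0]
gripper_width: 0.999
```

step_arm(
  steps=[
    [0,0,0,0],
    [0,0,0,0],
    [0,0,0,0],
    [0,0,0,0],
    [0,0,0,0],
    [0,0,0,0],
    [0,0,0,0],
    [0,0,0,0],
  ],
  claw=0,
)

```text
time: 3.8
tool_pos: [0.4479, 0.0208, 0.023]
tool_rot: [0.004, 0.909, 0.417, 0.015]
contact_force: [0.2, -0.6, 0.8]
gripper_width: 0.157
```

```bash
python3 plan.py 0.4446 0.0205 0.12
```

```text
now [0.4479 0.0208 0.023 ] y ang -40.7 tilt 1.76 q6 33.0 turn 0 alt 0 t 3.8 f [ 0.2 -0.6  0.8] w 0.157
3 [[0, 0, -32, 0.0], [0, 0, -32, 0.0], [0, 0, -32, 0.0]]
```

The opening of 0.157 is about 13–14 mm, which matches the rib thickness. Lifting.

step_arm(
  steps=[
    [0,0,-15,0],
    [0,0,-25,0],
    [0,0,-30,0],
    [0,0,-20,0],
    [0,0,-10,0],
  ],
)

```text
time: 4.3
tool_pos: [0.4402, 0.0205, 0.1205]
tool_rot: [0.001, 0.909, 0.417, 0.01]
contact_force: [0.8, -0.4, -1.4]
gripper_width: 0.153
```

```bash
python3 plan.py 0.512 -0.301 0.135 109.5 35
```

```text
now [0.4402 0.0205 0.1205] y ang -40.7 tilt 1.1 q6 33.0 turn 29.8 alt -150.2 t 4.3 f [ 0.8 -0.4 -1.4] w 0.153
10 [[-20, 26, -2, np.float64(3.0)], [-18, 27, -2, np.float64(3.0)], [-17, 28, -2, np.float64(3.0)], [-15, 29, -2, np.float64(3.0)], [-14, 30, -2, np.float64(3.0)], [-12, 31, -2, np.float64(3.0)], [-11, 31, -2, np.float64(3.0)], [-9, 32, -2, np.float64(3.0)], [-7, 32, -2, np.float64(3.0)], [-6, 32, -2, np.float64(3.0)]]
```

step_arm(
  steps=[
    [-20,26,-2,3],
    [-18,27,-2,3],
    [-17,28,-2,3],
    [-15,29,-2,3],
    [-14,30,-2,3],
    [-12,31,-2,3],
    [-11,31,-2,3],
  ],
)

```text
time: 5.0
tool_pos: [0.4871, -0.2079, 0.1295]
tool_rot: [-0.003, 0.971, 0.241, 0.008]
contact_force: [0.7, 0.3, -1.0]
gripper_width: 0.153
```

```bash
python3 plan.py 0.512 -0.301 0.12 109.5 35
```

```text
now [ 0.4871 -0.2079  0.1295] y ang -62.1 tilt 0.99 q6 30.0 turn 8.4 alt -171.6 t 5.0 f [ 0.7  0.3 -1. ] w 0.153
3 [[-7, 31, 3, np.float64(2.8)], [-6, 32, 3, np.float64(2.8)], [-4, 32, 3, np.float64(2.8)]]
```

step_arm(
  steps=[
    [-7,30,3,2.8],
    [-6,25,3,2.8],
    [-4,18,3,2.8],
    [0,5,0,0],
    [0,0,0,0],
  ],
)

```text
time: 5.5
tool_pos: [0.5031, -0.2915, 0.114]
tool_rot: [-0.006, 0.986, 0.164, 0.005]
contact_force: [-0.3, -0.1, -1.4]
gripper_width: 0.154
```

```bash
python3 plan.py 0.512 -0.301 0.03 109.5 25; python3 - <<'E'
from h import *
im,d=grab_frame("scene"); W=world("scene",d)
cv2.imwrite("pics/held1.png",cv2.resize(im[90:220,220:360],None,fx=4,fy=4,interpolation=2)[...,::-1])
E
```

```text
now [ 0.5031 -0.2915  0.114 ] y ang -71.1 tilt 0.93 q6 33.0 turn -0.6 alt 179.4 t 5.5 f [-0.3 -0.1 -1.4] w 0.154
4 [[1, 3, 21, np.float64(-0.2)], [1, 3, 21, np.float64(-0.2)], [1, 3, 21, np.float64(-0.2)], [1, 3, 21, np.float64(-0.2)]]
```

View pics/held1.png

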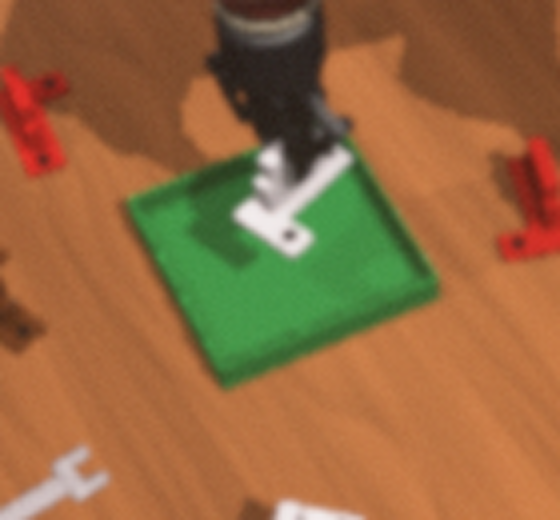

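The bracket is held level over the green tray. At the grasp the TCP was at 23 mm with the foot on the bench, so I'll lower it to about 28 mm and then creep.

step_arm(
  steps=[
    [1,3,20,-0.2],
    [1,3,20,-0.2],
    [1,3,18,-0.2],
    [1,2,12,0],
    [0,0,6,0],
    [0,0,2,0],
  ],
)

```text
time: 6.15
tool_pos: [0.5118, -0.2933, 0.0345]
tool_rot: [-0.007, 0.985, 0.174, 0.006]
contact_force: [-0.1, 0.6, -2.1]
gripper_width: 0.154
```

```bash
python3 plan.py 0.512 -0.301 0.027 109.5 25
```

```text
now [ 0.5118 -0.2933  0.0345] y ang -70.0 tilt 1.0 q6 32.0 turn 0.5 alt -179.5 t 6.15 f [-0.1  0.6 -2.1] w 0.154
1 [[-3, 7, 7, np.float64(0.5)]]
```

step_arm(
  steps=[
    [-1,3,4,0],
    [0,0,3,0],
    [0,0,1,0],
  ],
)

```text
time: 6.45
tool_pos: [0.5129, -0.2967, 0.0276]
tool_rot: [-0.006, 0.985, 0.174, 0.006]
contact_force: [0.3, 0.4, -1.7]
gripper_width: 0.152
```

step_arm(
  steps=[
    [0,0,1.5,0],
    [0,0,1,0],
  ],
)

```text
time: 6.65
tool_pos: [0.5136, -0.2974, 0.0269]
tool_rot: [-0.005, 0.985, 0.174, 0.007]
contact_force: [-1.5, 0.9, 3.9]
gripper_width: 0.155
```

step_arm(
  steps=[
    [0,0,1,0],
    [0,0,0,0],
  ],
)

```text
time: 6.85
tool_pos: [0.5143, -0.298, 0.0271]
tool_rot: [-0.004, 0.985, 0.174, 0.008]
contact_force: [0.4, -0.7, -1.2]
gripper_width: 0.153
```

Contact shows at 27 mm, as expected. I'll open, then retreat straight up.

step_arm(
  steps=[
    [0,0,0,0],
    [0,0,0,0],
    [0,0,0,0],
    [0,0,0,0],
    [0,0,0,0],
    [0,0,0,0],
  ],
  claw=85,
)

```text
time: 7.45
tool_pos: [0.5146, -0.2982, 0.0266]
tool_rot: [-0.004, 0.985, 0.174, 0.008]
contact_force: [-0.7, 0.5, -0.1]
gripper_width: 0.853
```

step_arm(
  steps=[
    [0,0,-10,0],
    [0,0,-25,0],
    [0,0,-35,0],
    [0,0,-35,0],
    [0,0,-15,0],
  ],
  claw=100,
)

```text
time: 7.95
tool_pos: [0.5109, -0.298, 0.1489]
tool_rot: [-0.007, 0.985, 0.174, 0.006]
contact_force: [1.0, 0.4, -0.3]
gripper_width: 0.999
```

```bash
python3 plan.py 0.6447 -0.0518 0.14 138 40
```

```text
now [ 0.5109 -0.298   0.1489] y ang -69.9 tilt 0.99 q6 32.0 turn -27.9 alt 152.1 t 7.95 f [ 1.   0.4 -0.3] w 0.999
8 [[26, -23, 2, np.float64(-3.5)], [28, -22, 2, np.float64(-3.5)], [29, -20, 2, np.float64(-3.5)], [30, -18, 2, np.float64(-3.5)], [31, -16, 2, np.float64(-3.5)], [32, -14, 2, np.float64(-3.5)], [33, -12, 2, np.float64(-3.5)], [33, -10, 2, np.float64(-3.5)]]
```

step_arm(
  steps=[
    [26,-23,2,-3.5],
    [28,-22,2,-3.5],
    [29,-20,2,-3.5],
    [30,-18,2,-3.5],
    [31,-16,2,-3.5],
    [25,-11,2,-3.5],
    [15,-6,2,-3.5],
    [0,0,0,0],
  ],
)

```text
time: 8.75
tool_pos: [0.6191, -0.1, 0.143]
tool_rot: [-0.001, 0.923, 0.385, 0.009]
contact_force: [0.2, 0.1, -0.5]
gripper_width: 0.999
```

```bash
python3 plan.py 0.6447 -0.0518 0.14 138 20; python3 - <<'E'
from fit import *
for c in ("top","scene"):
    im,d=grab_frame(c); np.savez(f"{c}2.npz",im=im,d=d,W=world(c,d))
A=cloud(2,(.513,-.298),.08)
for P in A:
    P=P[P[:,2]<.08]
    if len(P)>50:
        hi=P[:,2]>.035; print(len(P),"rib top",np.percentile(P[hi,2],[50,90]).round(3),"foot",np.median(P[~hi,2]).round(3)); r=fit(P,1); print(r.x.round(3),r.fun)
a=np.load("top2.npz")["im"][130:240,290:440]; b=np.load("scene2.npz")["im"][120:260,225:345]
cv2.imwrite("pics/pre2.png",np.hstack([cv2.resize(a,(400,400)),cv2.resize(b,(380,400))])[...,::-1])
# rib direction of right bracket, from first pictures
for c,P in zip(("top","scene"),cloud(0,(.625,-.05))):
    Q=P[P[:,2]>.048]; v=np.linalg.svd(Q[:,:2]-Q[:,:2].mean(0))[2][0]; print(c,len(Q),Q[:,:2].mean(0).round(4),np.degrees(np.arctan2(v[1],v[0]))%180, cv2.minAreaRect((Q[:,:2]*1000).astype(np.float32)))
E
```

```text
now [ 0.6191 -0.1     0.143 ] y ang -44.7 tilt 1.05 q6 28.0 turn -2.7 alt 177.3 t 8.75 f [ 0.2  0.1 -0.5] w 0.999
3 [[17, -5, 1, np.float64(-0.9)], [17, -5, 1, np.float64(-0.9)], [18, -5, 1, np.float64(-0.9)]]
509 rib top [0.059 0.063] foot 0.011
[ 0.509 -0.296  0.35 ] 3.939022719714444
top 88 [ 0.6429 -0.0514] 45.9483139582737 ((643.8275146484375, -50.49386978149414), (48.891292572021484, 14.498348236083984), 47.66274642944336)
scene 92 [ 0.6436 -0.0478] 46.121167592380786 ((643.4019775390625, -49.10559844970703), (51.030181884765625, 14.396780014038086), 46.252933502197266)
```

View pics/pre2.png

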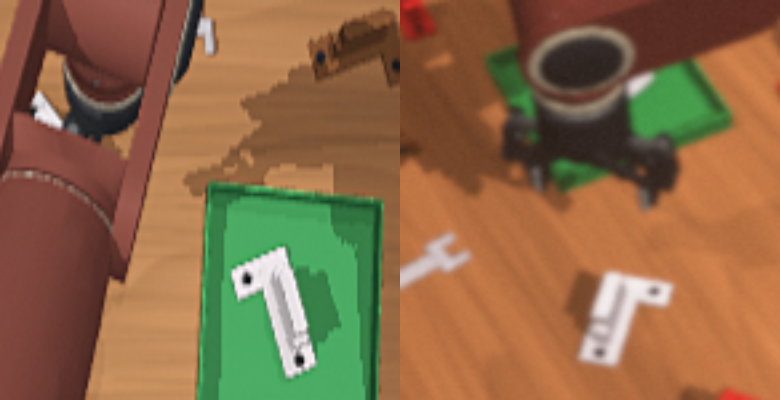

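The left bracket lies flat in the middle of the green tray: fitted at (0.509, -0.296), with foot and rib heights right. The right bracket's rib refines to (0.644, -0.050) at about 46.5°.

step_arm(
  steps=[
    [17,-5,1,-0.7],
    [17,-5,1,-0.7],
    [16,-3,1,0],
    [0,0,15,0],
    [0,0,20,0],
    [0,0,15,0],
  ],
)

```text
time: 9.45
tool_pos: [0.6486, -0.056, 0.0912]
tool_rot: [0.001, 0.919, 0.394, 0.011]
contact_force: [0.2, 0.1, 0.1]
gripper_width: 1.001
```

```bash
python3 plan.py 0.644 -0.050 0.019 136.8 20
```

```text
now [ 0.6486 -0.056   0.0912] y ang -43.7 tilt 1.3 q6 32.0 turn -0.5 alt 179.5 t 9.45 f [0.2 0.1 0.1] w 1.001
4 [[0, -2, 18, np.float64(-0.1)], [0, -2, 18, np.float64(-0.1)], [0, -2, 18, np.float64(-0.1)], [0, -2, 18, np.float64(-0.1)]]
```

step_arm(
  steps=[
    [0,-2,18,0],
    [0,-2,18,0],
    [0,-2,16,0],
    [0,-1,10,0],
    [0,0,5,0],
  ],
)

```text
time: 9.95
tool_pos: [0.6411, -0.0507, 0.0139]
tool_rot: [-0.001, 0.919, 0.393, 0.007]
contact_force: [-0.2, -0.3, 0.3]
gripper_width: 1.005
```

```bash
python3 plan.py 0.644 -0.050 0.019 136.8 20
```

```text
now [ 0.6411 -0.0507  0.0139] y ang -43.7 tilt 0.86 q6 32.0 turn -0.5 alt 179.5 t 9.95 f [-0.2 -0.3  0.3] w 1.005
1 [[3, 2, -5, np.float64(-0.5)]]
```

step_arm(
  steps=[
    [3,2,-4,-0.5],
    [0,0,-1,0],
  ],
)

```text
time: 10.15
tool_pos: [0.6444, -0.05, 0.0184]
tool_rot: [-0.001, 0.918, 0.397, 0.007]
contact_force: [1.4, -0.0, 1.0]
gripper_width: 0.999
```

step_arm(
  steps=[
    [0,0,0,0],
    [0,0,0,0],
    [0,0,0,0],
    [0,0,0,0],
    [0,0,0,0],
    [0,0,0,0],
    [0,0,0,0],
    [0,0,0,0],
  ],
  claw=0,
)

```text
time: 10.95
tool_pos: [0.6475, -0.0506, 0.023]
tool_rot: [0.001, 0.918, 0.397, 0.01]
contact_force: [0.7, 0.5, 0.3]
gripper_width: 0.158
```

step_arm(
  steps=[
    [0,0,-15,0],
    [0,0,-25,0],
    [0,0,-30,0],
    [0,0,-20,0],
    [0,0,-10,0],
  ],
)

```text
time: 11.45
tool_pos: [0.6423, -0.0506, 0.1246]
tool_rot: [-0.001, 0.918, 0.397, 0.006]
contact_force: [0.4, -0.5, -0.8]
gripper_width: 0.158
```

```bash
python3 plan.py 0.477 0.341 0.14 172 37
```

```text
now [ 0.6423 -0.0506  0.1246] y ang -43.2 tilt 0.72 q6 32.0 turn -35.2 alt 144.8 t 11.45 f [ 0.4 -0.5 -0.8] w 0.158
12 [[14, -32, -1, np.float64(-2.9)], [16, -32, -1, np.float64(-2.9)], [18, -31, -1, np.float64(-2.9)], [19, -30, -1, np.float64(-2.9)], [21, -29, -1, np.float64(-2.9)], [22, -28, -1, np.float64(-2.9)], [23, -27, -1, np.float64(-2.9)], [25, -25, -1, np.float64(-2.9)], [26, -24, -1, np.float64(-2.9)], [27, -23, -1, np.float64(-2.9)], [28, -21, -1, np.float64(-2.9)], [29, -20, -1, np.float64(-2.9)]]
```

Gripped (13.4 mm) and lifted. The path clears the red bracket, with the foot at about 100 mm.

step_arm(
  steps=[
    [14,-32,-2,-2.9],
    [16,-32,-2,-2.9],
    [18,-31,-2,-2.9],
    [19,-30,-1,-2.9],
    [21,-29,-1,-2.9],
    [22,-28,-1,-2.9],
    [23,-27,-1,-2.9],
    [25,-25,-1,-2.9],
  ],
)

```text
time: 12.25
tool_pos: [0.5277, 0.2147, 0.14]
tool_rot: [0.002, 0.817, 0.577, 0.008]
contact_force: [0.7, -0.5, -0.8]
gripper_width: 0.154
```

```bash
python3 plan.py 0.477 0.341 0.13 172 37
```

```text
now [0.5277 0.2147 0.14  ] y ang -19.6 tilt 0.91 q6 34.0 turn -11.6 alt 168.4 t 12.25 f [ 0.7 -0.5 -0.8] w 0.154
4 [[25, -23, 2, np.float64(-2.9)], [27, -21, 2, np.float64(-2.9)], [28, -20, 2, np.float64(-2.9)], [29, -18, 2, np.float64(-2.9)]]
```

step_arm(
  steps=[
    [25,-23,2,-2.9],
    [27,-21,2,-2.9],
    [26,-19,2,-2.9],
    [15,-10,2,-2.9],
    [5,-4,0,0],
    [0,0,0,0],
  ],
)

```text
time: 12.85
tool_pos: [0.4726, 0.3368, 0.1314]
tool_rot: [0.002, 0.75, 0.662, 0.006]
contact_force: [-0.2, -0.1, -1.3]
gripper_width: 0.155
```

```bash
python3 plan.py 0.477 0.341 0.03 172 20; python3 - <<'E'
from h import *
im,d=grab_frame("scene")
cv2.imwrite("pics/held2.png",cv2.resize(im[230:380,340:490],None,fx=3.5,fy=3.5,interpolation=2)[...,::-1])
E
```

```text
now [0.4726 0.3368 0.1314] y ang -7.2 tilt 0.76 q6 35.0 turn 0.8 alt -179.2 t 12.85 f [-0.2 -0.1 -1.3] w 0.155
6 [[1, 0, 17, np.float64(0.1)], [1, 0, 17, np.float64(0.1)], [1, 0, 17, np.float64(0.1)], [1, 0, 17, np.float64(0.1)], [1, 0, 17, np.float64(0.1)], [1, 0, 17, np.float64(0.1)]]
```

View pics/held2.png

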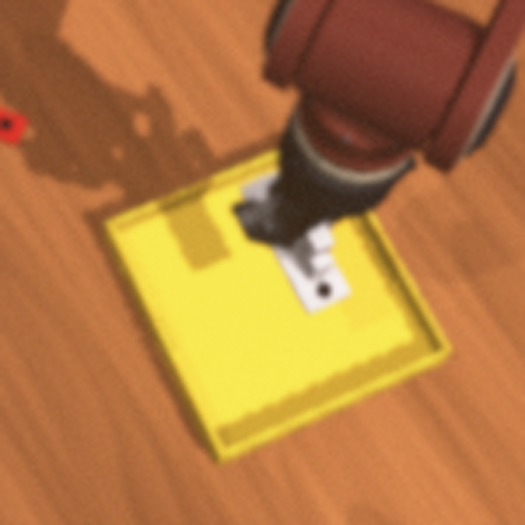

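The bracket is held level over the yellow tray; the apparent offset is parallax from its height. Lowering now.

step_arm(
  steps=[
    [1,0,18,0],
    [1,0,20,0],
    [1,0,20,0],
    [1,0,18,0],
    [1,0,12,0],
    [0,0,5,0],
    [0,0,0,0],
  ],
)

```text
time: 13.6
tool_pos: [0.4807, 0.3355, 0.038]
tool_rot: [0.004, 0.755, 0.656, 0.008]
contact_force: [-0.0, -1.2, -1.4]
gripper_width: 0.156
```

```bash
python3 plan.py 0.477 0.341 0.027 172 20
```

```text
now [0.4807 0.3355 0.038 ] y ang -8.0 tilt 1.03 q6 36.0 turn 0.0 alt -180.0 t 13.6 f [-0.  -1.2 -1.4] w 0.156
1 [[5, -5, 11, np.float64(0.0)]]
```

step_arm(
  steps=[
    [2,-2,5,0],
    [2,-2,3,0],
    [0,0,2,0],
    [0,0,1,0],
  ],
)

```text
time: 14.0
tool_pos: [0.4793, 0.3411, 0.0291]
tool_rot: [0.005, 0.755, 0.656, 0.01]
contact_force: [-0.7, 0.9, -2.2]
gripper_width: 0.154
```

step_arm(
  steps=[
    [0,0,1,0],
    [0,0,1,0],
  ],
)

```text
time: 14.2
tool_pos: [0.4796, 0.3416, 0.0276]
tool_rot: [0.005, 0.755, 0.656, 0.011]
contact_force: [-0.3, 1.2, -0.4]
gripper_width: 0.153
```

At contact, within 1 mm. Release and retreat.

step_arm(
  steps=[
    [0,0,0.5,0],
    [0,0,0,0],
  ],
)

```text
time: 14.4
tool_pos: [0.4798, 0.3417, 0.0274]
tool_rot: [0.005, 0.755, 0.656, 0.011]
contact_force: [0.2, -0.6, -1.7]
gripper_width: 0.159
```

step_arm(
  steps=[
    [0,0,0,0],
    [0,0,0,0],
    [0,0,0,0],
    [0,0,0,0],
    [0,0,0,0],
    [0,0,0,0],
  ],
  claw=85,
)

```text
time: 15.0
tool_pos: [0.481, 0.3422, 0.0288]
tool_rot: [0.005, 0.755, 0.656, 0.012]
contact_force: [0.1, 0.1, -0.2]
gripper_width: 0.853
```

step_arm(
  steps=[
    [0,0,-10,0],
    [0,0,-25,0],
    [0,0,-35,0],
    [0,0,-35,0],
    [0,0,-30,0],
    [0,0,-30,0],
    [0,0,-20,0],
  ],
)

```text
time: 15.7
tool_pos: [0.4736, 0.3393, 0.22]
tool_rot: [0.005, 0.755, 0.656, 0.009]
contact_force: [-0.0, 0.6, -0.2]
gripper_width: 0.85
```

step_arm(
  steps=[
    [30,0,0,0],
    [40,0,0,0],
    [40,0,0,0],
    [40,0,0,0],
    [30,0,0,0],
    [10,0,0,0],
    [0,0,0,0],
    [0,0,0,0],
  ],
)

```text
time: 16.5
tool_pos: [0.5037, 0.5341, 0.2368]
tool_rot: [0.006, 0.755, 0.655, 0.017]
contact_force: [-0.1, 0.7, 0.2]
gripper_width: 0.848
```

```bash
python3 - <<'E'
from fit import *
for c in ("top","scene"):
    im,d=grab_frame(c); np.savez(f"{c}3.npz",im=im,d=d,W=world(c,d))
for n,cxy,s in (("left",(.513,-.298),1),("right",(.478,.341),-1)):
  for c,P in zip(("top","scene"),cloud(3,cxy,.08)):
    if len(P)>50:
        hi=P[:,2]>.035; print(n,c,len(P),"rib top",np.percentile(P[hi,2],[50,90]).round(3),"foot",np.median(P[~hi,2]).round(3)); r=fit(P,s); print(r.x.round(3),round(r.fun,1),"other hand",round(fit(P,-s).fun,1))
cv2.imwrite("pics/end.png",np.vstack([np.load("top3.npz")["im"][100:300],np.load("scene3.npz")["im"][60:]])[...,::-1])
s=state(); print(s["time"],s["tool_pos"],s["contact_force"],s["gripper_width"])
E
```

```text
left top 508 rib top [0.059 0.063] foot 0.011
[ 0.509 -0.296  6.641] 3.9 other hand 13.4
left scene 500 rib top [0.055 0.064] foot 0.012
[ 0.509 -0.294  0.306] 30.6 other hand 41.1
right top 483 rib top [0.059 0.063] foot 0.011
[0.48  0.336 4.577] 1.3 other hand 17.6
right scene 592 rib top [0.06  0.065] foot 0.013
[0.483 0.341 4.578] 4.8 other hand 21.5
16.6 [0.50384719 0.53368364 0.2369203 ] [-0.09236479 -0.5246652  -0.37296245] 0.8472914591046403
```

View pics/end.png

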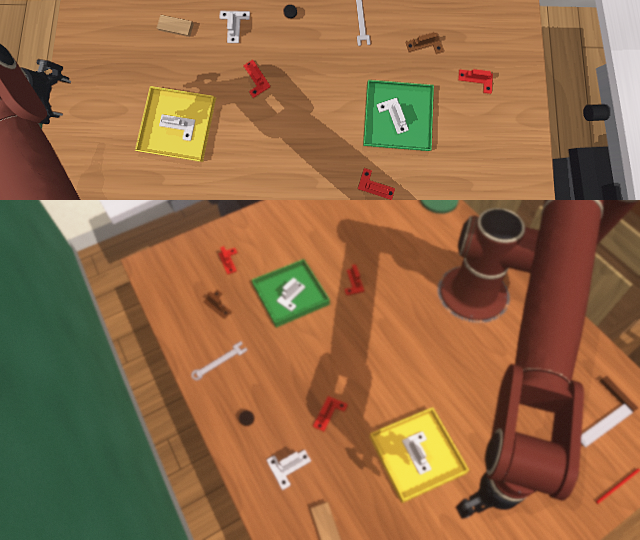

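Both brackets lie flat in the middle of their trays (yellow at (178,125), green at (396,115)), and the arm is clear.

```bash
python3 -c "
from plant import job_done; print(job_done())"
```

```text
the job is handed in; nothing more can be done
None
```

I put the left-hand bracket in the green tray and the right-hand bracket in the yellow tray, let go of both, and handed the job in at about 16.6 s of the 50 s.

- **Position:** the last fits put each rib within about 6 mm of its tray's centre.
- **Lying flat:** foot tops read 11–13 mm and rib tops about 60–65 mm above the bench. That matches each foot resting flat on its tray's floor.
- **Which hand is which:** the fits confirmed left in green and right in yellow in both cameras. The arm stood clear of everything with the gripper open.
- **One weak check:** the scene-camera fit of the left bracket was poor (cost 30.6, against 3.9 from the top camera). It still agreed on the position to about 2 mm, and the pictures show the bracket flat in the tray. I didn't look into why.

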